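# Index the rotary drilling jig to its next hole

## Robot

A 7-joint arm with a two-finger parallel gripper is mounted at the origin on the work surface. World frame = base frame: x ahead of the robot, y to its left, z up, the work surface at z = 0. Lengths are in m, angles in rad, forces in N, time in s.
With the tool pointing down it reaches from about 0.35 to 0.9 m from the base axis. Payload 8.1 kg.
Tool frame: the origin (TCP) lies at the very end of the fingers, on their centre line; the grasp point (between the pads) lies 19 mm behind it; z points along the fingers, x is the direction in which the jaws open and shut, and the axes are right-handed (so a half turn about z gives the same grasp; the last joint's range is limited). The gripper opens to 92 mm and grips with 3 to 60 N. Pads are 19 mm wide; open, the fingers measure 130 mm over their backs; the gripper's body (75 mm by 190 mm) begins 47 mm behind the grasp point.
Start: joints at [-1.283, 0.434, 0.025, 1.573, -0.012, 1.134, -0.075], TCP at [0.238, 0.578, 0.227] pointing down, gripper open.
Joint ranges: [-2.62, 2.62], [-0.44, 2.09], [-1.27, 1.32], [0.08, 2.57], [-1.32, 4.46], [0.12, 2], [-2.74, 2.74]. Speed limits (rad/s): [2.22, 2.22, 3.01, 3.01, 3.14, 3.14, 3.14].

## Interface

Orientations are given as a rotation vector (axis times angle).
In Python, from cell import status, viewer, arm gives the robot as it stands.
- The arm moves only by the tool jog_arm, never from a script. Its argument "commands" is text: rows parted by semicolons, each of 7 numbers parted by spaces: the closure, from -1 (fully open) to 1 (shut), then the shift along the world's x, y, z normalised to -1 to 1, where 1 is 0.3 m, then the turn, a rotation vector about the world's x, y, z normalised to -1 to 1, where 1 is 2 pi rad. In form: jaw dx dy dz wx wy wz; .... A call has exactly 5 rows; each row shifts and turns the commanded pose from where the row before left it; what a row does not reach is not made up. A row lasts 1/10 s, in which the tool goes at most 50 mm and 8.59 degrees, less where a joint would pass 70% of its speed; a pose out of reach is approached as far as the arm can. A call with a number of a shift or a turn outside -1 to 1 is refused whole. A call with a gripper value outside its range is refused whole. The fingers move at their own pace and stop on an object; "force" is the grip in N (left out, the last holds). Time passes only in rows, so rows that do not move let the fingers close, or fill a call up. It gives the time, the measured TCP pose, the force and the opening at its end, in the units of the state.
- status.observe(): the state, without advancing time (a new reading comes with each control period).
- viewer.get_image(name): name is "scene" or "side" or "wrist"; returns a dict with "pixels" (480x640x3 uint8, red, green, blue), "z_map" (480x640 float32, m along the optical axis (not along the pixel's ray), 0 where there is no reading), "camera_matrix" (3x3 intrinsics, pixels), "R" (3x3) and "t" (3): a world point X has camera coordinates R X + t. Camera axes: x right, y down, z forward; pixel columns grow to the right and rows downward; lengths in m; the calibration is good to about 2 mm. A picture is of the moment at which its call begins.
- arm.sign_off(): hands the job in, once; it reports no verdict.
The state is a dict: "clock": time; "joints": joint angles; "dq": joint speeds; "joint_efforts": joint torques, N m; "position": TCP position; "ee_rot": TCP orientation; "force": force on the tool from outside, world axes, zero at the start; "ft_torque": the same for the moment, N m; "width": opening from 0.0 (shut) to 1.0 (fully open).
Only numpy, scipy, OpenCV 4.12 (cv2) and the standard library are available. Lean on these libraries where they do the work, as an engineer would, in place of code of your own. Each camera call takes 0.05 s, during which the arm holds its last target. There are 200 camera calls.

## Task

The flange on the rotary drilling jig is ready for its next hole: pull up the red plunger knob, turn the stage counterclockwise (seen from above) to the very next index hole, and let the spring pin drop fully home there so that the stage is locked. Search for the hole gently: keep the turn light and stop as soon as the pin catches, never forcing the pin sideways against the hole. Leave the knob free, and do not disturb the tape roll, the oil bottle or the wrench.

Things in the scene. Friction and masses are not known exactly. Their poses are not given: they have to be found in the camera images.
- jig_base: Green round base of the jig, fixed, 256 mm across, feet out to 155 mm. Origin: centre of its underside, on the vertical axis of the stage; z up. On top, 32 mm above the bench, a flat index ring with 12 mm holes on a 110 mm radius; a wrong hole lies 28 degrees clockwise of the start. At the start the plunger stands 28 degrees clockwise (from above) of this body's x axis.
- stage (a joint): Turn of the steel stage (170 mm wide, top 52 mm up; flange on it to 70 mm) about jig_base's axis, rad, 0 at start, + counterclockwise from above, range -0.66 to 1.60, stays where left (under 1 N at the knob turns it). The next hole is in an adjustable aluminium arc, anywhere 0.55 to 0.95 rad on from the start (not measured); the one 0.52 rad after it is wrong.
- plunger (a joint): Lift of the spring plunger, m: 0 = pin home in a hole (lower stop), 0.008 = pin riding on the ring's flat top between holes, 0.014 = upper stop. Spring 6 N at 0 to 10 N at 0.014. Let go between holes, the pin rides on the ring; push the knob or arm sideways and the pin snaps down into the next hole it crosses and blocks the stage.
- knob (a point): Centre of the red plunger knob: upright cylinder with black rings, 28 mm diameter, 30 mm tall, 110 mm from the stage axis, 84 mm above the bench with the pin home (underside at 69 mm). Below it a 25 mm wide barrel up to 63 mm and a 36 mm wide arm, top at 51 mm. It moves up and down only and goes round with the stage; it does not spin.
- lock_pin: Flat-nosed steel lock pin of the plunger, 10 mm diameter, in 12 mm holes (8 mm deep when home). Origin: the centre of its flat end, 60 mm below knob. Any load on it above 35 N bends it: turning the stage with the pin in a hole does that.
- tape_roll: Blue roll, 100 mm diameter, 25 mm tall, lying on the bench to the left; origin at the centre of its underside. Leave alone.
- oil_bottle: Yellow bottle with a red cap, 48 mm diameter, 130 mm tall, standing to the right; origin at the centre of its underside. Leave alone.
- wrench: Steel wrench 170 mm long, about 10 mm thick, lying on the bench beyond the jig; origin at the middle of its underside. Leave alone.

How it is judged:
By the outcome, as a careful person would: the job done as asked, in the order asked, and still so for the second after the job is handed in, with the robot touching nothing.
It also fails if it takes over 48 s, if anything falls off the work surface, if the arm or the gripper's body presses on something with over 40 N, if the wrist force passes 120 N, or if a joint passes its speed limit or range.

## Working session

There is one attempt and no reset: what is moved stays moved. The work goes in short steps, Python scripts to look and compute and a tool call to move; the robot and the scene stay as the last step left them, time stands still between calls to the robot, and variables do not carry over. Pictures are saved under pics/ and viewed, about 8 in all and at most 12, crops included, and the job is handed in when it is done.

Besides the shell and the picture viewer there is one more tool, called after "Request:" as name(argument=value, ...) on one line, values as JSON. jog_arm: Moves the arm, as the interface text tells. Scaled input: -1 to 1 covers 0.3 m each way for a shift and 2 pi rad each way for a turn. Its arguments: {"type":"object","properties":{"commands":{"type":"string"},"force":{"type":"number"}},"required":["commands"]}

```bash
mkdir -p pics; ls
cat > h.py <<'E'
import numpy as np, cv2
from cell import status, viewer, arm
def grab(n,f):
    d=viewer.get_image(n); cv2.imwrite(f'pics/{f}.png',d['pixels'][...,::-1]); np.savez(f'pics/{f}.npz',**d); return d
def pt(d,u,v,z=None):
    K,R,t=d['camera_matrix'],d['R'],d['t']
    z=d['z_map'][int(v),int(u)] if z is None else z
    return R.T@(np.linalg.inv(K)@[u,v,1]*z-t)
def atz(d,u,v,zw):
    K,R,t=d['camera_matrix'],d['R'],d['t']
    r=R.T@np.linalg.inv(K)@[u,v,1]; c=-R.T@t
    return c+r*(zw-c[2])/r[2]
E
python3 - <<'E'
from h import *
print(status.observe())
for n in('scene','side'):
    d=grab(n,n); print(n,-d['R'].T@d['t'])
a=cv2.imread('pics/scene.png');b=cv2.imread('pics/side.png')
E
```

```text
pics
{'clock': 0.0, 'joints': array([-1.28260412,  0.43520815,  0.02496756,  1.57410576, -0.01160281,
        1.13399993, -0.07513426]), 'dq': array([-0.00094613,  0.00035955,  0.00022224, -0.00080213,  0.00072732,
       -0.00171847, -0.00106636]), 'joint_efforts': array([ 1.21474797e-03, -6.67868686e+01,  9.85499024e-01, -3.14455748e+01,
       -6.03892724e-02,  4.28665755e-02,  1.85771241e-04]), 'position': array([0.23792812, 0.57738038, 0.22595078]), 'ee_rot': array([ 2.60973967e+00,  1.74718392e+00, -1.92825940e-03]), 'force': array([-0.16757993,  0.57623936, -0.9246293 ]), 'ft_torque': array([-0.03040943, -0.00698288, -0.06671341]), 'width': 1.0034065072924094}
scene [ 1.49568469 -0.61077344  0.94189243]
side [0.55956892 0.7927869  0.60047831]
```

View pics/scene.png

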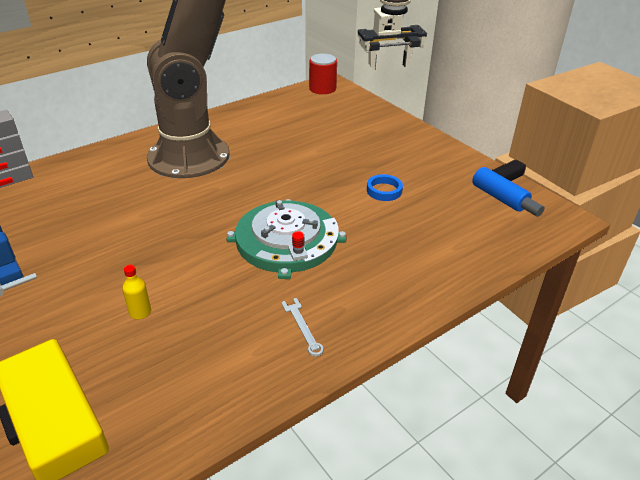

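View pics/side.png

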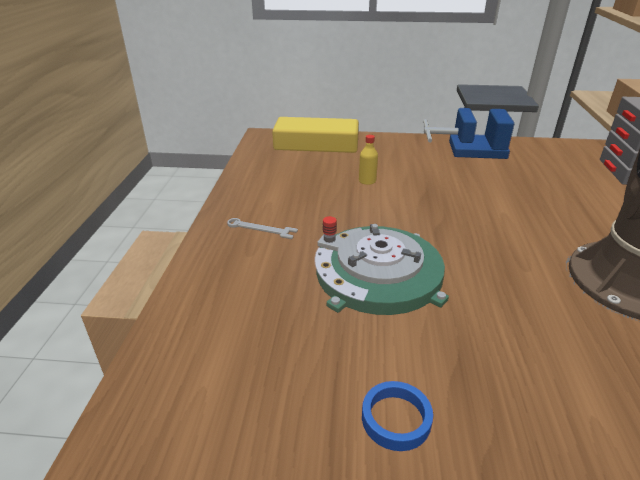

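The scene view shows the jig at (287,235) with the red knob at (298,240). In the side view the knob is at (330,228), with arc holes near (326,265) and (339,281). Next I'll enlarge the side view.

Run:
```python
import cv2
a=cv2.imread('pics/side.png')[205:317,300:450]
cv2.imwrite('pics/sidec.png',cv2.resize(a,None,fx=5,fy=5,interpolation=cv2.INTER_CUBIC))
```

```text
(no output)
```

View pics/sidec.png

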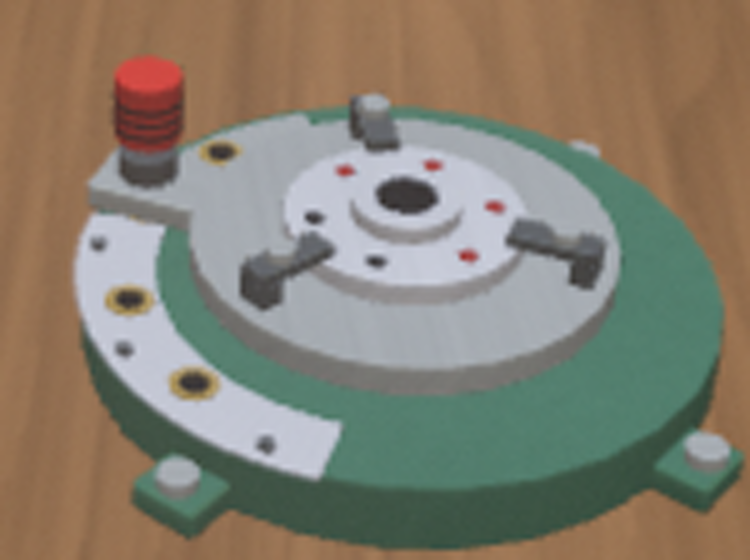

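Run:
```python
from h import *
d=dict(np.load('pics/side.npz'))
c=atz(d,381.6,244,.070);k=atz(d,329.8,219,.099)
print('c',c,'k',k)
for n,u,v,z in(('h1',325.8,264.8,.032),('h2',338.8,281.4,.032),('hw',344,235.4,.032),('knob',329.8,219,.099)):
    p=atz(d,u,v,z)-c; print(n,np.hypot(*p[:2]),np.arctan2(p[1],p[0]), pt(d,u,v))
# fit centre: green base outer rim top by colour (z=.032)
im=d['pixels'].astype(int);z=d['z_map']
H,W=z.shape;v,u=np.mgrid[:H,:W]
P=(np.linalg.inv(d['camera_matrix'])@np.stack([u.ravel(),v.ravel(),np.ones(H*W)])*z.ravel()-d['t'][:,None]).T@d['R']
P=P.reshape(H,W,3)
m=(abs(P[...,2]-.052)<.003)&(np.hypot(P[...,0]-c[0],P[...,1]-c[1])<.2)
q=P[m][:,:2]
top=(abs(P[...,2]-.032)<.003)&(np.hypot(P[...,0]-c[0],P[...,1]-c[1])<.2)
print('ring z',np.median(P[top][:,2]))
b=P[top][:,:2]
from scipy.spatial import ConvexHull
h=b[ConvexHull(b).vertices]
A=np.c_[2*h,np.ones(len(h))];s=np.linalg.lstsq(A,(h**2).sum(1),rcond=None)[0]
print('rim fit',s[:2],np.sqrt(s[2]+s[:2]@s[:2]))
r=(im[...,0]>150)&(im[...,1]<90)&(abs(P[...,2]-.099)<.003)&(np.hypot(P[...,0]-c[0],P[...,1]-c[1])<.15)
print('knobtop',P[r].mean(0),r.sum())
s=dict(np.load('pics/scene.npz'))
print('scene knob',pt(s,298,235),atz(s,298,234.5,.099), 'bore',atz(s,286,217,.07))
```

```text
c [0.50880492 0.0217008  0.07      ] k [ 0.61329794 -0.01469505  0.099     ]
h1 0.11022993322067624 0.2476230036411001 [0.61583984 0.04649999 0.03030528]
h2 0.10920704215016909 0.7704906263810078 [0.58713788 0.09853335 0.0326308 ]
hw 0.11086870529881693 -0.8113917399926232 [ 0.58513172 -0.05853452  0.03211468]
knob 0.11065012574820085 -0.3351674736676814 [ 0.61337642 -0.01587448  0.09826752]
ring z 0.0308126051149238
rim fit [0.51136841 0.02119569] 0.12803051497432666
knobtop [ 0.61445191 -0.013464    0.09783759] 81
scene knob [ 0.61617892 -0.01476953  0.09843725] [ 0.6152519  -0.01412356  0.099     ] bore [0.51097304 0.02162546 0.07      ]
```

Both cameras agree:

| Quantity | Value |
|---|---|
| Stage axis | (0.510, 0.0215) |
| Knob | (0.614, -0.014) |
| Knob angle | about -0.325 |
| Next hole angle | about 0.248 |
| Turn needed | about 0.57 to 0.58 rad |

Now I'll move over to the knob.

Request:
jog_arm(commands="-1 0.08 -0.126 0 0 0 0; -1 0.08 -0.126 0 0 0 0; -1 0.08 -0.126 0 0 0 0; -1 0.08 -0.126 0 0 0 0; -1 0.08 -0.126 0 0 0 0.01", force=30)

```text
clock: 0.6
position: [0.3586, 0.3871, 0.2265]
ee_rot: [2.554, 1.829, -0.001]
force: [0.3, -0.6, 0.2]
width: 1.0
```

Request:
jog_arm(commands="-1 0.08 -0.126 0 0 0 0; -1 0.08 -0.126 0 0 0 0; -1 0.08 -0.126 0 0 0 0; -1 0.08 -0.126 0 0 0 0; -1 0.08 -0.126 0 0 0 0")

```text
clock: 1.1
position: [0.4786, 0.1981, 0.2266]
ee_rot: [-2.554, -1.829, 0.0]
force: [0.6, 0.9, 0.2]
width: 1.002
```

Request:
jog_arm(commands="-1 0.09 -0.139 0 0 0 0; -1 0.09 -0.139 0 0 0 0; -1 0.09 -0.139 0 0 0 0; -1 0.09 -0.139 0 0 0 0; -1 0.0 -0.013 -0.1 0 0 0")

```text
clock: 1.6
position: [0.5912, 0.0214, 0.1995]
ee_rot: [2.556, 1.813, 0.008]
force: [0.4, 0.4, -0.5]
width: 1.002
```

Request:
jog_arm(commands="-1 0.09 -0.139 0 0 0 0; -1 0 0 0 0 0 0; -1 0 0 0 0 0 0; -1 0 0 0 0 0 0; -1 0 0 0 0 0 0")

```text
clock: 2.1
position: [0.6128, -0.0111, 0.1969]
ee_rot: [-2.552, -1.831, -0.001]
force: [-0.6, 0.3, 0.4]
width: 1.002
```

Run:
```python
from h import *
d=grab('wrist','w1'); s=status.observe(); print(s['position'],s['ee_rot'],s['joints'])
e=grab('side','s2'); 
cv2.imwrite('pics/m1.png',np.hstack([cv2.resize(d['pixels'][...,::-1],(480,360)),e['pixels'][100:460,220:540,::-1]]))
```

```text
[ 0.61285685 -0.01114983  0.19694084] [-2.55226910e+00 -1.83103935e+00 -7.14403456e-04] [-0.25753918  0.44379465  0.27179531  1.65904891 -0.13348694  1.05679925
  1.29958657]
```

View pics/m1.png

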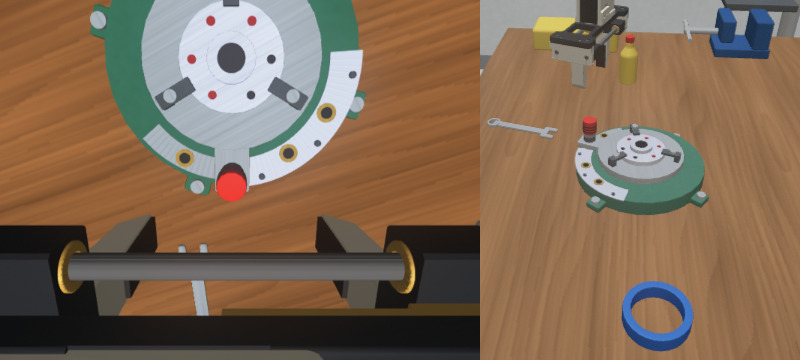

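The wrist view shows the knob at (232,187), centred between the fingers, with the next hole at (289,153) and the bore at (231,58). I'll measure from this view as a second reading.

Run:
```python
from h import *
d=dict(np.load('pics/w1.npz')); im=d['pixels']
c=atz(d,308.5,77,.070); print('c',c)
g=cv2.cvtColor(im,cv2.COLOR_RGB2GRAY)
def cen(u,v,r,mask):
    w=mask[v-r:v+r+1,u-r:u+r+1]; y,x=np.nonzero(w); return u-r+x.mean(),v-r+y.mean(),len(x)
dark=g<70
red=(im[...,0]>150)&(im[...,1]<90)&(abs(d['z_map']-np.median(d['z_map'][243:255,300:318]))<.004)
for n,u,v,z,m in(('bore',308,77,.07,dark),('h1',385,204,.032,dark),('h2',435,150,.032,dark),('hw',245,211,.032,dark),('knob',309,249,.099,red)):
    x,y,k=cen(u,v,11 if n!='knob' else 30,m); p=atz(d,x,y,z)
    print(n,x,y,k,p,np.arctan2(*(p-c)[[1,0]]),np.hypot(*(p-c)[:2]))
```

```text
c [0.50875803 0.01953114 0.07      ]
bore nan nan 0 [nan nan nan] nan nan
h1 384.28125 203.8671875 128 [0.61553384 0.04773364 0.032     ] 0.2582309447782801 0.11043756563800543
h2 435.14473684210526 149.88815789473685 152 [0.58699143 0.09744652 0.032     ] 0.7833614893639886 0.11041408934013933
hw 245.97014925373134 210.3582089552239 134 [ 0.58432278 -0.06112228  0.032     ] -0.8179607183539855 0.11052152079999483
knob 308.0742285237698 248.50041701417848 1199 [ 0.6125178  -0.01600096  0.099     ] -0.32992928294711654 0.10967506983164509<stdin>:6: RuntimeWarning: Mean of empty slice.
  ret = ret.dtype.type(ret / rcount)
```

Request:
jog_arm(commands="-1 0.002 -0.013 -0.1 0 0 0; -1 0 0 -0.11 0 0 0; -1 0 0 -0.11 0 0 0; -1 0 0 -0.097 0 0 0; -1 0 0 0 0 0 0")

```text
clock: 2.7
position: [0.6108, -0.0156, 0.0682]
ee_rot: [-2.55, -1.828, 0.008]
force: [-1.2, -0.2, 0.2]
width: 1.003
```

Request:
jog_arm(commands="0.2 0 0 0 0 0 0; 0.3 0 0 0 0 0 0; 0.35 0 0 0 0 0 0; 0.35 0 0 0 0 0 0; 0.35 0 0 0 0 0 0")

```text
clock: 3.2
position: [0.6141, -0.0164, 0.0724]
ee_rot: [2.554, 1.829, 0.002]
force: [0.1, 0.0, 0.4]
width: 0.617
```

Request:
jog_arm(commands="0.35 0 0.003 0 0 0 0; 0.36 0 0 0 0 0 0; 0.36 0 0 0 0 0 0; 0.36 0 0 0 0 0 0; 0.36 0 0 0 0 0 0", force=4)

```text
clock: 3.7
position: [0.6137, -0.0156, 0.0716]
ee_rot: [-2.554, -1.829, 0.0]
force: [0.2, 0.2, -0.2]
width: 0.322
```

Request:
jog_arm(commands="0.45 0 0 0 0 0 0; 0.45 0 0 0 0 0 0; 0.45 0 0 0 0 0 0; 0.45 0 0 0 0 0 0; 0.45 0 0 0 0 0 0")

```text
clock: 4.2
position: [0.6137, -0.0156, 0.0716]
ee_rot: [2.554, 1.829, -0.0]
force: [0.1, -0.7, -0.5]
width: 0.301
```

Now gripping with almost no side force. I'll raise the grip force next, then lift.

Request:
jog_arm(commands="0.6 0 0 0 0 0 0; 0.8 0 0 0 0 0 0; 0.8 0 0 0 0 0 0; 0.8 0 0 0 0 0 0; 0.8 0 0 0 0 0 0", force=28)

```text
clock: 4.7
position: [0.6137, -0.0156, 0.0716]
ee_rot: [-2.554, -1.829, 0.0]
force: [0.0, -0.2, -0.9]
width: 0.302
```

Request:
jog_arm(commands="0.8 0 0 0.01 0 0 0; 0.8 0 0 0.01 0 0 0; 0.8 0 0 0.01 0 0 0; 0.8 0 0 0.007 0 0 0; 0.8 0 0 0 0 0 0")

```text
clock: 5.2
position: [0.6136, -0.0155, 0.0828]
ee_rot: [-2.554, -1.829, 0.0]
force: [3.5, -1.0, -9.9]
width: 0.298
```

Request:
jog_arm(commands="0.8 0.0056 0.0175 0 0 0 0.008; 0.8 0.0047 0.0177 0 0 0 0.008; 0.8 0.0038 0.0180 0 0 0 0.008; 0.8 0.0029 0.0181 0 0 0 0.008; 0.8 0.0020 0.0182 0 0 0 0.008")

```text
clock: 5.7
position: [0.619, 0.0113, 0.0824]
ee_rot: [-2.303, -2.136, 0.001]
force: [2.4, -1.2, -9.4]
width: 0.298
```

Request:
jog_arm(commands="0.8 0.0011 0.0183 0 0 0 0.008; 0.8 0.0002 0.0183 0 0 0 0.008; 0.8 -0.0008 0.0183 0 0 0 0.008; 0.8 -0.0017 0.0183 0 0 0 0.008; 0.8 -0.0026 0.0182 0 0 0 0.008")

```text
clock: 6.2
position: [0.6175, 0.0386, 0.0823]
ee_rot: [-2.016, -2.408, 0.002]
force: [0.3, -1.1, -10.2]
width: 0.298
```

Request:
jog_arm(commands="0.8 0 0 0 0 0 0; 0.8 0 0 -0.005 0 0 0; 0.8 0 0 -0.005 0 0 0; 0.8 0 0 0 0 0 0; 0.8 0 0 0 0 0 0")

```text
clock: 6.7
position: [0.6177, 0.0385, 0.0796]
ee_rot: [-2.02, -2.405, 0.001]
force: [-3.2, -0.4, -5.6]
width: 0.297
```

Run:
```python
from h import *
d=grab('wrist','w2'); s=status.observe(); print(s['position'],s['ee_rot'],s['force'],s['width'])
e=grab('side','s3'); 
a=cv2.resize(e['pixels'][180:320,270:450,::-1],None,fx=2.6,fy=2.6,interpolation=2)
cv2.imwrite('pics/m2.png',np.hstack([cv2.resize(d['pixels'][:,:500,::-1],(330,364)),a]))
```

```text
[0.61765726 0.03847944 0.07962501] [-2.01950330e+00 -2.40546908e+00  1.38329154e-03] [-3.43219787 -1.06470041 -5.26147441] 0.2990031094335145
```

View pics/m2.png

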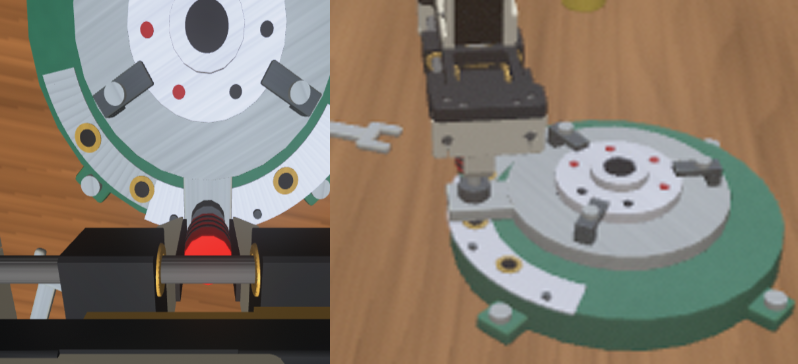

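The pin now rides on the ring (lift 8 mm, and Fz has dropped), with the arm just short of the hole. I'll loosen the jaws to a loose cage so the spring is free.

Request:
jog_arm(commands="0.33 0 0 0 0 0 0; 0.33 0 0 0 0 0 0; 0.33 0 0 0 0 0 0; 0.33 0 0 0 0 0 0; 0.33 0 0 0 0 0 0", force=4)

```text
clock: 7.3
position: [0.6186, 0.0388, 0.08]
ee_rot: [2.019, 2.406, 0.001]
force: [-0.1, 0.3, -0.9]
width: 0.335
```

```bash
cat > k.py <<'E'
from h import *
d=viewer.get_image('wrist');s=status.observe()
im=d['pixels'].astype(int);z=d['z_map'];H,W=z.shape;v,u=np.mgrid[:H,:W]
P=(np.linalg.inv(d['camera_matrix'])@np.stack([u.ravel(),v.ravel(),np.ones(H*W)])*z.ravel()-d['t'][:,None]).T@d['R']
P=P.reshape(H,W,3)
c=np.array([.5095,.0205])
r=(im[...,0]>120)&(im[...,1]<70)&(z>0)&(abs(np.hypot(P[...,0]-c[0],P[...,1]-c[1])-.11)<.02)&(P[...,2]>.075)
q=P[r]; top=np.percentile(q[:,2],95); t=q[q[:,2]>top-.002][:,:2].mean(0)-c
p=s['position'][:2]-c
print('n',r.sum(),'knob top z %.4f ang %.3f tool ang %.3f r %.4f'%(top,np.arctan2(t[1],t[0]),np.arctan2(p[1],p[0]),np.hypot(*p)),'F',s['force'].round(1),'w',round(s['width'],3))
E
python3 k.py
```

```text
n 1696 knob top z 0.1085 ang 0.166 tool ang 0.166 r 0.1105 F [-0.5 -0.4 -0.5] w 0.336
```

Request:
jog_arm(commands="0.33 -0.0006 0.0033 0 0 0 0.0015; 0.33 -0.0006 0.0033 0 0 0 0.0015; 0.33 -0.0006 0.0033 0 0 0 0.0015; 0.33 -0.0006 0.0033 0 0 0 0.0015; 0.33 -0.0006 0.0033 0 0 0 0.0015")

```text
clock: 7.85
position: [0.6173, 0.0437, 0.0797]
ee_rot: [-1.961, -2.454, -0.0]
force: [0.5, -1.1, -0.2]
width: 0.336
```

```bash
python3 k.py
```

```text
n 1641 knob top z 0.1085 ang 0.203 tool ang 0.219 r 0.1104 F [-0.5  0.3  0.5] w 0.337
```

Pushing works: the knob is at 0.203, 1.5 mm behind the tool centre. From here I'll go in small steps.

Request:
jog_arm(commands="0.33 -0.0007 0.0032 0 0 0 0.0015; 0.33 -0.0007 0.0032 0 0 0 0.0015; 0.33 0 0 0 0 0 0; 0.33 0 0 0 0 0 0; 0.33 0 0 0 0 0 0")

```text
clock: 8.4
position: [0.6169, 0.0456, 0.0797]
ee_rot: [-1.939, -2.472, -0.0]
force: [-0.8, -1.0, -1.6]
width: 0.336
```

```bash
python3 k.py
```

```text
n 1670 knob top z 0.1082 ang 0.218 tool ang 0.230 r 0.1103 F [ 0.3 -1.1 -1.1] w 0.334
```

Request:
jog_arm(commands="0.33 -0.0004 0.0016 0 0 0 0.0007; 0.33 -0.0004 0.0016 0 0 0 0.0007; 0.33 0 0 0 0 0 0; 0.33 0 0 0 0 0 0; 0.33 0 0 0 0 0 0")

```text
clock: 8.95
position: [0.6166, 0.0472, 0.0798]
ee_rot: [-1.927, -2.48, -0.001]
force: [0.7, -0.2, 0.5]
width: 0.336
```

```bash
python3 k.py
```

```text
n 2249 knob top z 0.1007 ang 0.235 tool ang 0.247 r 0.1105 F [ 0.1 -1.  -0.2] w 0.335
```

The knob dropped 7.6 mm and the side force is near zero, so the pin has caught. I'll stop pushing, open the jaws and retreat straight up.

Request:
jog_arm(commands="0 0 0 0 0 0 0; -0.2 0 0 0 0 0 0; -0.3 0 0 0 0 0 0; -0.3 0 0 0 0 0 0; -0.3 0 0 0 0 0 0")

```text
clock: 9.5
position: [0.6167, 0.0467, 0.0798]
ee_rot: [-1.928, -2.48, -0.0]
force: [-0.2, -0.1, 0.4]
width: 0.645
```

Request:
jog_arm(commands="-0.3 0 0 0.03 0 0 0; -0.3 0 0 0.1 0 0 0; -0.3 0 0 0.13 0 0 0; -0.3 0 0 0.13 0 0 0; -0.3 0 0 0 0 0 0")

```text
clock: 10.0
position: [0.62, 0.0468, 0.2033]
ee_rot: [1.924, 2.475, 0.011]
force: [1.2, -0.2, -0.8]
width: 0.651
```

```bash
python3 k.py
python3 - <<'E'
from h import *
d=grab('wrist','w3'); e=grab('side','s4')
a=cv2.resize(e['pixels'][130:450,220:460,::-1],(360,480))
cv2.imwrite('pics/m3.png',np.hstack([cv2.resize(d['pixels'][:,100:540,::-1],(440,480)),a]))
r=(e['pixels'][...,0]>150)&(e['pixels'][...,1]<90); v,u=np.nonzero(r[180:300,300:400]);
q=np.array([pt(e,a+300,b+180) for a,b in zip(u,v)]); q=q[np.hypot(q[:,0]-.51,q[:,1]-.02)>.09]
if len(q): print('side knob top',np.percentile(q[:,2],[50,90,97]),len(q))
E
```

```text
n 600 knob top z 0.1008 ang 0.258 tool ang 0.236 r 0.1122 F [1.1 0.5 0.3] w 0.651
side knob top [0.09802684 0.09912233 0.09941444] 94
```

View pics/m3.png

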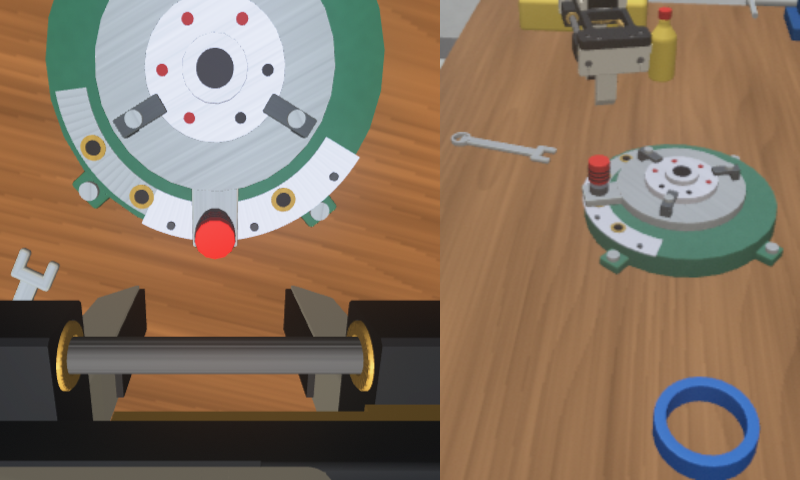

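The picture shows the knob free over the first arc hole at (215,240). The start hole at (141,197) is now exposed and the wrong next one at (284,200) is still ahead. The knob top reads 0.099 m, the same as at the start, so the pin is home. Handing in.

```bash
python3 -c "
from cell import arm; print(arm.sign_off())"
```

```text
the job is handed in; nothing more can be done
None
```

The stage is indexed to the very next hole, about 0.57–0.58 rad counterclockwise, with the pin down in it, and I handed the job in at about 10 s. I didn't tug the stage to test the lock.

**What I did:** I gripped the knob, lifted it 11 mm and turned the stage 0.50 rad with the pin clear of the ring. I then set the pin down on the ring and loosened the jaws to a loose cage around the knob. From there I nudged it sideways in steps of 1 mm or less until the pin dropped, and stopped. Finally I opened the jaws and backed straight up.

**Last checks:**
- **Pin home:** the knob top dropped about 7.7 mm at the catch. The side camera reads its top at 0.099 m, the specified pin-home height.
- **Forces:** side force stayed around 1 N during the search and the catch. The largest reading anywhere was about 10 N, from the spring while lifting.
- **Surroundings:** the gripper is clear of the knob. The tape roll, bottle and wrench look undisturbed in the pictures; I did not measure their positions.

**Disagreements:** the wrist camera read the knob top about 1.7 mm high (0.1008 m). It read about 1.5 mm high before the catch too, so I treated that as calibration offset. My two measurements of the hole angle were 0.57–0.58 and 0.588 rad, which is why I searched for it by feel.

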